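# Pull the sander's filter plate and hold it to the light

## Robot

A 6-joint arm with a two-finger parallel gripper is mounted at the origin on the work surface. World frame = base frame: x ahead of the robot, y to its left, z up, the work surface at z = 0. Lengths are in m, angles in rad, forces in N, time in s.
With the tool pointing down it reaches from about 0.3 to 0.95 m from the base axis. Payload 3.1 kg.
Tool frame: the origin (TCP) lies midway between the tips of the shut fingers; the grasp point (between the pads) lies 19 mm behind it; z points along the fingers, y is the line along which they close (so a half turn about z gives the same grasp; the last joint's range is limited). The gripper opens to 85 mm and grips with 20 to 120 N. Pads are 22 mm wide; open, the fingers measure 114 mm over their backs; the gripper's body (76 mm by 85 mm) begins 54 mm behind the grasp point. The pads swing forward as they close: fully open they stand 13 mm farther back than shut.
Start: joints at [-1.196, 0.308, 1.634, -0, 1.2, -0.07], TCP at [0.269, -0.564, 0.207] pointing down, gripper open.
Joint ranges: [-3.06, 3.06], [-0.79, 1.96], [0.05, 2.63], [-1.19, 4.34], [0.05, 2.64], [-2.94, 2.94]. Speed limits (rad/s): [2.79, 2.79, 3.14, 3.14, 3.14, 3.14].

## Interface

Orientations are given as a 3x3 rotation matrix whose columns are the frame's x, y, z axes.
In Python, from plant import readout, grab_frame, camera_params, arm gives the robot as it stands.
- The arm moves only by the tool arm_command, never from a script. Its argument "commands" is a list that holds one entry, the list of rows, each a list of 7 numbers: the closure, from -1 (fully open) to 1 (shut), then the shift along the tool's x, y, z in cm, then the turn, a rotation vector about the tool's x, y, z in rad. A call has 1 to 20 rows; each row is the pose to reach, as a shift and turn from the pose commanded when the call began, along the tool's axes at that moment; what a row does not reach only later rows make up. A row lasts 1/10 s, in which the tool goes at most 50 mm and 8.59 degrees, less where a joint would pass 70% of its speed; a pose out of reach is approached as far as the arm can. A call with a gripper value outside its range is refused whole. The fingers move at their own pace and stop on an object; "grip_force" is the grip in N (left out, the last holds). Time passes only in rows, so rows that repeat a pose let the fingers close. It gives the time, the measured TCP pose, the force, the opening and the grip force at its end, in the units of the state.
- readout.read_state(): the state, without advancing time (a new reading comes with each control period).
- grab_frame(name): name is "side" or "top"; returns (picture, depth): 384x512x3 uint8, blue, green, red; 384x512 float32, m along the optical axis (not along the pixel's ray), 0 where there is no reading.
- camera_params(name): a dict with "K" (3x3 intrinsics, pixels), "k1" (the pictures are not rectified: a ray, as slopes to the right and down, at radius r is drawn at 1 + k1 r^2 times it, then the intrinsics apply), "view" (4x4, takes a point from world to camera coordinates). Camera axes: x right, y down, z forward; pixel columns grow to the right and rows downward; lengths in m; the calibration is good to about 2 mm. A picture is of the moment at which its call begins. camera_params takes no time and is no camera call.
- arm.sign_off(): hands the job in; it is judged then, once.
The state is a dict: "time": time; "joints": joint angles; "qvel": joint speeds; "joint_efforts": joint torques, N m; "position": TCP position; "tcp_rot": TCP orientation; "force": force on the tool from outside, world axes, zero at the start; "ft_torque": the same for the moment, N m; "width": finger opening in m; "finger_force": force on a finger pad.
Only numpy, scipy, OpenCV 4.12 (cv2) and the standard library are available. Lean on these libraries where they do the work, as an engineer would, in place of code of your own. Each camera call takes 0.05 s, during which the arm holds its last target. There are 200 camera calls.

## Task

On the shoemaker's bench, lift the flap of the sole sander's dust box right up until it stands open by itself, then take the filter plate (the slotted one with the wide tab, not the solid blank beside it with the narrow tab) and draw it straight up out of the box. Carry it to the light panel and present it there for inspection: upright, its broad face parallel to the lit face, centred before the middle of the lit area, about 75 mm in front of it and touching nothing but the gripper. Leave the flap open and the blank plate in the box, disturb nothing else on the bench, and finish while still holding the plate there.

Things in the scene. Friction and masses are not known exactly. Their poses are not given: they have to be found in the camera images.
- dust_box: Fixed grey metal box 140 (x) x 240 (y) x 120 mm high, walls 5 mm; origin under its centre, x from its front to the hinge side. Two bays centred at y = -58 and +58 mm; guide ribs in each, up to 65 mm above the bench, hold a plate upright across the box at x = 0, 60 mm free before and behind it. A hose spigot 44 mm across juts 39 mm from the +y side. The closed flap hides the plates.
- flap (a joint): Angle of the aluminium flap (140 x 240 x 5 mm, 0.25 kg) that covers the dust box: 0 closed, 1.57 upright, stop at 1.75; starts nearly closed. It hinges on the top edge of the box's +x wall, parallel to the box's y, and swings up and away over that edge. Stiff hinge: it stays where it is left; 2 to 5 N at the bar swings it.
- flap_hinge (a point): Middle of the flap's hinge line, 120 mm above the bench; the flap's hinge line runs along its y axis. Axes turn with the flap: x in the plane of the flap, away from its free edge; z out of its outer face.
- flap_bar (a point): Centre of the flap's dark steel bow handle: a round bar 10 mm thick and 90 mm long, parallel to the hinge, on a post at each end. On the closed flap its axis is 45 mm above the hinge line (35 mm free under the bar) and 130 mm from it towards the box's front, 10 mm from the free edge.
- filter_plate: Loose steel filter plate, 0.11 to 0.22 kg, upright in one of the two bays: slotted frame 84 mm wide (its y), 10 mm thick (its x), 66 mm high, with a WIDE tab on the middle of its top edge, 44 mm wide, 10 mm thick, 34 mm high; 100 mm high in all. It stands 5 mm above the bench on the box's floor. Origin at the centre of its underside, z up.
- plate_tab (a point): Middle of the top edge of the filter plate's tab, 100 mm above the plate's underside.
- plate_center (a point): Centre of the filter plate's slotted part, 33 mm above its underside.
- blank_plate: Solid steel blank plate standing in the other bay, of the same size but not slotted and with a NARROW tab, 16 mm wide. It stays there. Origin at the centre of its underside.
- light_panel: Fixed black light panel standing on the bench: 20 mm thick (x), 200 mm wide (y), top 180 mm above the bench, foot 90 x 160 x 12 mm. Its white lit face (170 x 130 mm, centre 105 mm above the bench) looks along its +x, roughly away from the robot, 11 mm before its origin. Origin under its centre.
- panel_view (a point): The inspection point: 85 mm along the panel's +x from its origin, 105 mm above the bench, so 74 mm before the middle of the lit face. Axes as the panel's. The middle of the slotted part of the plate is wanted here.
- shoe_last: Green shoe last, about 250 x 82 x 80 mm, lying on the bench; leave alone.
- glue_jar: Yellow glue jar with a dark lid, 70 mm across, 75 mm high; leave alone.
- phone: Black phone, 150 x 74 x 9 mm, lying flat; leave alone.
- hammer: Hammer lying on the bench; leave alone.
- thread_spool: Pale thread spool, 44 mm across, 60 mm high; leave alone.
- glue_brush: Brush with a yellow handle lying on the bench; leave alone.
- scissors: Scissors with black handles lying on the bench, about 190 mm long; leave alone.
Things that resemble listed ones, but are neither listed nor needed, are in the scene too. Leave any blue or purple look-alike of the light_panel alone.

How it is judged:
On the way, in this order (a step that is already met when the one before it is completed fails the run):
1. the flap stands open by itself (value of joint flap above 1.3 rad and contact force between the fingers and dust_box below 0.2 N), for 0.2 s.
2. the gripper has drawn the filter plate up clear of the box's rim (height (world z) of filter_plate above 0.122 m and contact force between the fingers and filter_plate above 1 N), for 0.1 s.
At the end, for the whole second after the job is handed in: gripper holds the filter plate still: middle of the slots within 35 mm in depth, 30 mm sideways and in height of the inspection point, upright and parallel to the panel within 0.2 rad, touching no box, blank or panel; flap open over 1.3 rad; blank plate in its bay (contact force between the fingers and filter_plate above 1 N and x of plate_center in the frame of panel_view between -0.035 and 0.035 m and y of plate_center in the frame of panel_view between -0.03 and 0.03 m and z of plate_center in the frame of panel_view between -0.03 and 0.03 m and angle between filter_plate's own z axis and vertical below 0.2 rad and angle between the x axis of filter_plate and the x axis of light_panel, either way round below 0.2 rad and linear speed of filter_plate below 0.03 m/s and value of joint flap above 1.3 rad and height (world z) of blank_plate below 0.02 m and contact force between filter_plate and dust_box below 0.3 N and contact force between filter_plate and blank_plate below 0.3 N and contact force between filter_plate and light_panel below 0.3 N); the arm keeps its last pose, push and grip.
It fails at once if the blank plate is drawn out or shoved about (distance of blank_plate from where it was at the start of the episode above 0.03 m).
It fails at once if the plate or the gripper knocks against the light panel (contact force between filter_plate and light_panel above 2 N or contact force between the fingers and light_panel above 5 N).
It fails at once if a bystander is pushed more than 30 mm (distance of any of shoe_last, glue_jar, phone, hammer, thread_spool, glue_brush, scissors from where it was at the start of the episode above 0.03 m).
It also fails if it takes over 64 s, if anything falls off the work surface, if the arm or the gripper's body presses on something with over 40 N, if the wrist force passes 120 N, or if a joint passes its speed limit or range.

## Working session

There is one attempt and no reset: what is moved stays moved. The work goes in short steps, Python scripts to look and compute and a tool call to move; the robot and the scene stay as the last step left them, time stands still between calls to the robot, and variables do not carry over. Pictures are saved under pics/ and viewed, at most 10 in all, crops included, and the job is handed in when it is done.

Besides the shell and the picture viewer there is one more tool, called after "Emit:" as a command line: name --argument value ..., lists and objects as JSON in quotes. arm_command: Moves the arm, as the interface text tells. Its arguments: {"type":"object","properties":{"commands":{"type":"array"},"grip_force":{"type":"number"}},"required":["commands"]}

```bash
mkdir -p pics
cat > h.py <<'E'
import numpy as np, cv2
from plant import readout, grab_frame, camera_params, arm
def grab(n,tag):
    p,d=grab_frame(n); cv2.imwrite(f'pics/{tag}_{n}.png',p); np.savez(f'{tag}_{n}.npz',p=p,d=d); return p,d
def cloud(n,d):
    c=camera_params(n);K=np.array(c['K'],float);V=np.array(c['view'],float)
    h,w=d.shape;u,v=np.meshgrid(np.arange(w,dtype=float),np.arange(h,dtype=float))
    xy=cv2.undistortPoints(np.stack([u,v],-1).reshape(-1,1,2),K,np.array([c['k1'],0,0,0.]),).reshape(h,w,2)
    P=np.concatenate([xy*d[...,None],d[...,None]],-1)
    W=(P-V[:3,3])@V[:3,:3]; W[d==0]=np.nan
    return W
E
python3 - <<'E'
from h import *
for n in('top','side'):
    p,d=grab(n,'a');W=cloud(n,d);np.save(f'W_{n}.npy',W)
    V=np.array(camera_params(n)['view']);print(n,-V[:3,:3].T@V[:3,3],V[2,:3],camera_params(n)['k1'],(d==0).mean())
a=np.hstack([cv2.imread('pics/a_top.png'),cv2.imread('pics/a_side.png')])
cv2.imwrite('pics/a1.png',cv2.resize(cv2.imread('pics/a_top.png'),(800,600)));cv2.imwrite('pics/a2.png',cv2.resize(cv2.imread('pics/a_side.png'),(800,600)))
E
```

```text
top [ 0.41774136 -0.02444836  1.57302331] [ 0.04732405  0.0148581  -0.99876908] -0.08272174453794774 0.0037892659505208335
side [0.09970294 0.65009016 0.91229186] [ 0.37661968 -0.59495526 -0.71006046] 0.030848114751529418 0.004099527994791667
```

View pics/a1.png

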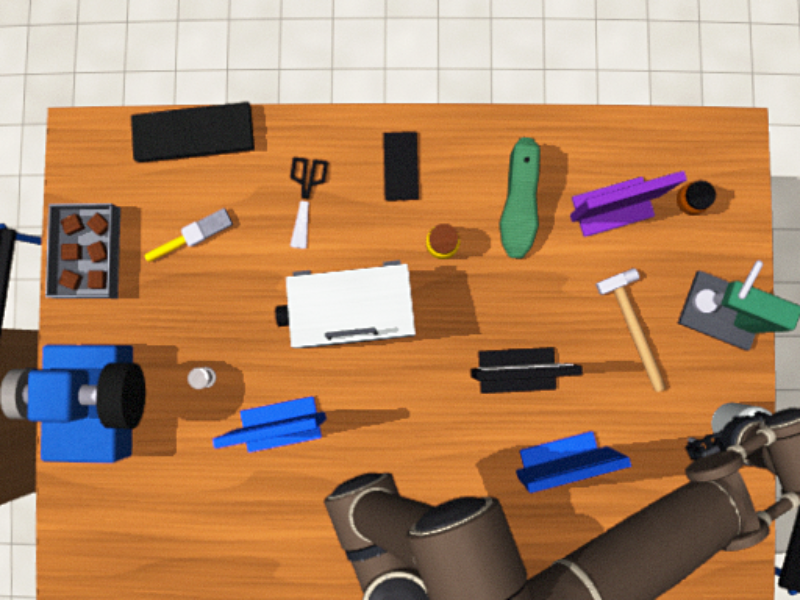

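View pics/a2.png

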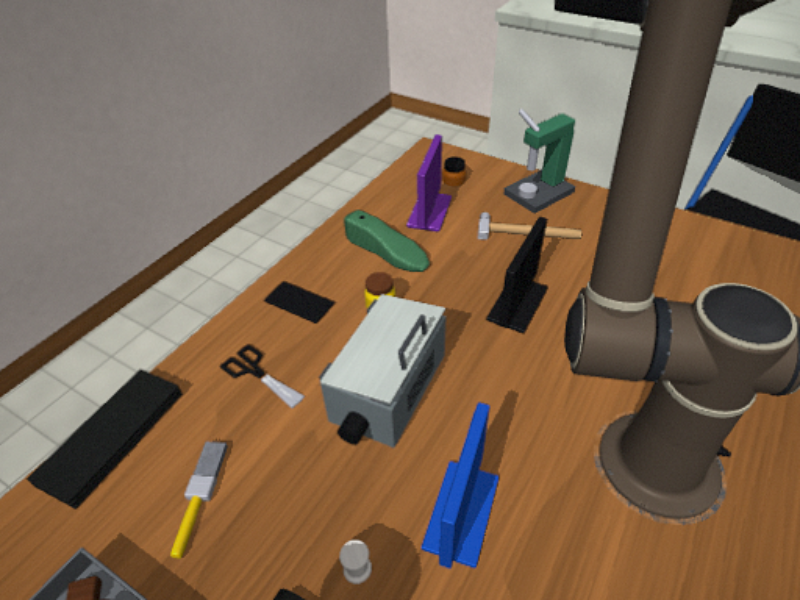

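The top view (up is +x, left is +y) shows the box lid at about (350,305), with its bar at (352,333). The black panel is at (527,368) and the decoys are blue and purple. The side view agrees. Next I'll measure these.

Run:
```python
from h import *
p=np.load('a_top.npz')['p'];W=np.load('W_top.npy');z=W[...,2]
def roi(x0,x1,y0,y1):
    m=np.zeros(z.shape,bool);m[int(y0*.64):int(y1*.64),int(x0*.64):int(x1*.64)]=1;return m
def rect(m,n):
    k=cv2.morphologyEx(m.astype(np.uint8),cv2.MORPH_OPEN,np.ones((3,3)))>0 if n=='lid' else m
    q=W[k];r=cv2.minAreaRect(q[:,:2].astype(np.float32));print(n,len(q),r,'z',np.percentile(q[:,2],[2,20,50,80,98]).round(4));return q
br=roi(265,430,250,360)
q=rect(br&(z>.105)&(z<.15)&(p.min(-1)>150),'lid')
A=np.c_[q[:,:2],np.ones(len(q))];print('plane',np.linalg.lstsq(A,q[:,2],rcond=None)[0])
g=br&(p.max(-1)<110)&(z>.14); q=rect(g,'bar');print(q.mean(0))
r=roi(465,590,335,400); q=rect(r&(z>.155)&(z<.2),'paneltop');l=np.polyfit(q[:,1],q[:,0],1);print(q.mean(0),l)
q=rect(r&(z>.006)&(z<.03)&(p.max(-1)<80),'foot');print(q.mean(0))
q=rect(r&(z>.006)&(z<.2),'all')
W2=np.load('W_side.npy');z2=W2[...,2]
# side view of panel and bar and lid
p2=np.load('a_side.npz')['p']
m=np.zeros(z2.shape,bool);m[130:210,310:355]=1
q=W2[m&(z2>.17)&(z2<.2)];print('side top',q.mean(0),q.min(0),q.max(0))
m=np.zeros(z2.shape,bool);m[195:240,250:280]=1
q=W2[m&(z2>.15)&(z2<.2)&(p2.max(-1)<110)];print('side bar',len(q),q.mean(0),q.min(0),q.max(0))
# obstacles
for n,a in dict(blue=(205,335,390,460),jar=(420,465,218,265),spool=(180,220,360,400),last=(495,545,135,260),hammer=(590,670,265,395),blue2=(510,635,425,495)).items():
    q=W[roi(*a)&(z>.012)];print(n,q.min(0).round(3),q.max(0).round(3))
print(readout.read_state()['tcp_rot'])
```

```text
lid 3332 ((0.5000999569892883, 0.10224024951457977), (0.14043596386909485, 0.23750688135623932), 6.446346282958984) z [0.1208 0.1271 0.1325 0.1379 0.1438]
plane [-0.12975392 -0.01533299  0.19909665]
bar 92 ((0.44431617856025696, 0.09472380578517914), (0.009603340178728104, 0.0949113741517067), 6.193006992340088) z [0.1456 0.1813 0.1841 0.1867 0.1902]
[0.44486282 0.09384886 0.18199116]
paneltop 514 ((0.3721145689487457, -0.24008601903915405), (0.021763013675808907, 0.20037443935871124), 3.2837371826171875) z [0.1662 0.1747 0.1778 0.1805 0.1841]
[ 0.37221781 -0.2396361   0.17730497] [-0.05597419  0.35880438]
foot 774 ((0.37179291248321533, -0.2420918345451355), (0.08841658383607864, 0.15739256143569946), 3.3143277168273926) z [0.0063 0.0084 0.0109 0.0137 0.0183]
[ 0.374076   -0.24041042  0.01122427]
all 1443 ((0.37958166003227234, -0.2600782513618469), (0.2588660418987274, 0.12788572907447815), 88.27618408203125) z [0.0065 0.0096 0.0144 0.1773 0.1825]
side top [ 0.37049738 -0.22847983  0.17807588] [ 0.35719243 -0.33767327  0.17008453] [ 0.38744214 -0.13808008  0.18285133]
side bar 140 [0.44404607 0.10383609 0.17763426] [0.43334369 0.04995028 0.15043753] [0.45447473 0.14779277 0.18863039]
blue [0.199 0.156 0.012] [0.312 0.357 0.186]
jar [ 0.606 -0.115  0.013] [ 0.67  -0.047  0.084]
spool [0.331 0.399 0.013] [0.372 0.442 0.065]
last [ 0.607 -0.282  0.012] [ 0.855 -0.201  0.087]
hammer [ 0.329 -0.552  0.012] [ 0.586 -0.41   0.034]
blue2 [ 0.15  -0.432  0.012] [ 0.24  -0.236  0.187]
[[ 9.02713533e-01  4.30241426e-01 -7.69804908e-04]
 [ 4.30242092e-01 -9.02711468e-01  1.93593946e-03]
 [ 1.38009633e-04 -2.07880122e-03 -9.99997830e-01]]
```

```bash
cat >> h.py <<'E'
from scipy.spatial.transform import Rotation as R
def Rt(yaw): # tool down, y axis along (cos yaw, sin yaw)
    y=np.array([np.cos(yaw),np.sin(yaw),0]);z=np.array([0,0,-1.]);return np.stack([np.cross(y,z),y,z],1)
def delta(pts,yaw):
    s=readout.read_state();T=np.array(s['tcp_rot']);p0=np.array(s['position'])
    print('t',s['time'],p0.round(4),'F',np.round(s['force'],1),'w',s['width'])
    for p in pts:
        print(np.round(T.T@(np.array(p)-p0)*100,2),R.from_matrix(T.T@Rt(yaw)).as_rotvec().round(3))
E
python3 - <<'E'
from h import *
delta([(.269,-.564,.32),(.4455,.095,.32),(.4455,.095,.22)],.112)
E
```

```text
t 0.1 [ 0.2686 -0.5635  0.2061] F [ 0.5 -0.8 -0.1] w 0.08567417135625457
[ 1.000e-02  4.000e-02 -1.139e+01] [-2.000e-03 -1.000e-03 -1.238e+00]
[ 44.3  -51.85 -11.28] [-2.000e-03 -1.000e-03 -1.238e+00]
[ 44.3  -51.83  -1.28] [-2.000e-03 -1.000e-03 -1.238e+00]
```

Emit:
arm_command --commands '[[[-1, 0, 0, -5, 0, 0, 0], [-1, 0, 0, -10, 0, 0, 0], [-1, 3, -3.5, -11.3, 0, 0, -0.1], [-1, 6.3, -7.4, -11.3, 0, 0, -0.2], [-1, 9.5, -11.1, -11.3, 0, 0, -0.3], [-1, 12.7, -14.8, -11.3, 0, 0, -0.4], [-1, 15.8, -18.5, -11.3, 0, 0, -0.5], [-1, 19, -22.2, -11.3, 0, 0, -0.6], [-1, 22.1, -25.9, -11.3, 0, 0, -0.7], [-1, 25.3, -29.6, -11.3, 0, 0, -0.8], [-1, 28.5, -33.3, -11.3, 0, 0, -0.9], [-1, 31.6, -37, -11.3, 0, 0, -1.0], [-1, 34.8, -40.7, -11.3, 0, 0, -1.1], [-1, 38, -44.4, -11.3, 0, 0, -1.2], [-1, 41.1, -48.1, -11.3, 0, 0, -1.238], [-1, 44.3, -51.85, -11.3, 0, 0, -1.238], [-1, 44.3, -51.85, -9, 0, 0, -1.238], [-1, 44.3, -51.85, -5, 0, 0, -1.238], [-1, 44.3, -51.85, -1.3, 0, 0, -1.238], [-1, 44.3, -51.85, -1.3, 0, 0, -1.238]]]'

```text
time: 2.1
position: [0.4403, 0.0942, 0.2144]
tcp_rot: [[-0.112, 0.994, -0.013], [0.994, 0.112, -0.002], [-0.0, -0.013, -1.0]]
force: [-1.2, 1.0, -0.2]
width: 0.0855
finger_force: 0.0
```

Run:
```python
from h import *
delta([(.4455,.095,.22),(.4455,.095,.163)],.112)
print(readout.read_state()['joints'])
```

```text
t 2.1 [0.4403 0.0942 0.2144] F [-1.2  1.  -0.2] w 0.08547108787574074
[ 0.03  0.52 -0.57] [-0.013  0.     0.001]
[0.03 0.59 5.13] [-0.013  0.     0.001]
[ 1.13910315e-01 -3.58768467e-02  2.00985861e+00 -5.52412777e-06
  1.18076608e+00  1.19147204e-03]
```

Emit:
arm_command --commands '[[[-1, 0, 0.3, 0, 0, 0, 0], [-1, 0, 0.5, 2.5, 0, 0, 0], [-1, 0, 0.5, 5.1, 0, 0, 0], [-1, 0, 0.5, 5.1, 0, 0, 0]]]' --grip_force 25

```text
time: 2.5
position: [0.45, 0.0947, 0.1687]
tcp_rot: [[-0.111, 0.994, -0.003], [0.994, 0.111, -0.0], [0.0, -0.003, -1.0]]
force: [-0.0, -0.4, -0.5]
width: 0.0856
finger_force: 0.0
```

Run:
```python
from h import *
delta([(.4455,.095,.163)],.112)
p,d=grab('side','b');W=cloud('side',d)
m=np.zeros(d.shape,bool);m[195:245,245:285]=1
q=W[m&(W[...,2]>.165)&(W[...,2]<.195)&(p.max(-1)<110)];print(len(q),np.median(q,0))
cv2.imwrite('pics/b.png',cv2.resize(p[150:300,180:330],(600,600)))
```

```text
t 2.5 [0.45   0.0947 0.1687] F [-0.  -0.4 -0.5] w 0.08555239076132806
[ 0.08 -0.44  0.57] [-0.003 -0.    -0.001]
109 [0.44481929 0.10413859 0.18499978]
```

View pics/b.png

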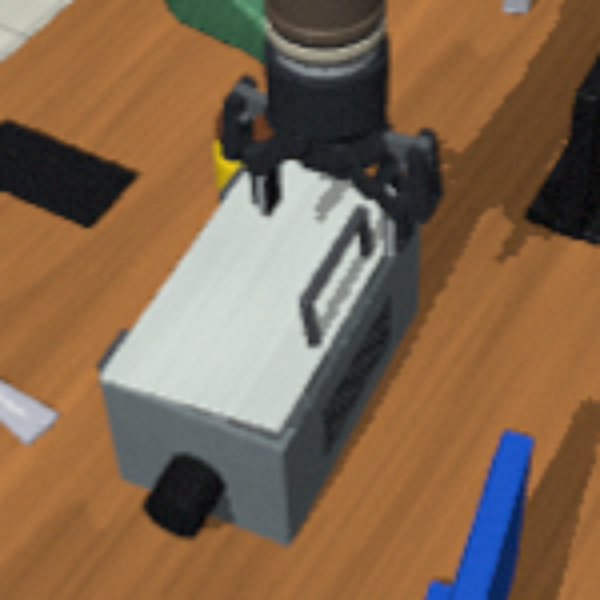

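The side crop shows the open fingers at (268,205) and (403,240), straddling the bar, which runs from (312,335) to (370,215). The gripper looks shifted toward the far end of the bar, so I'll check by projection.

Run:
```python
from h import *
s=readout.read_state();print(s['position'],s['time'])
T=np.array(s['tcp_rot']);p0=np.array(s['position'])
c=camera_params('side');V=np.array(c['view'])
pts=[p0+T@[0,0,-.013],p0+T@[0,.043,-.013],p0+T@[0,-.043,-.013],(.4455,.095,.1815),(.4405,.14,.1815),(.4505,.05,.1815)]
u=cv2.projectPoints(np.array(pts,float),cv2.Rodrigues(V[:3,:3])[0],V[:3,3],np.array(c['K'],float),np.array([c['k1'],0,0,0.]))[0][:,0]
print((u-[180,150])*4)
```

```text
[0.45122545 0.09482334 0.17015219] 2.55
[[330.3999697  247.05064708]
 [274.12334217 228.33645361]
 [388.22283715 266.28648152]
 [337.46988832 251.98162027]
 [308.97449439 298.54052693]
 [364.34082899 208.08411132]]
```

The projection matches the bar, so the aim is fine. The offset is only the lag of the measured pose behind the command. I'll correct it and close.

Emit:
arm_command --commands '[[[-1, 0, -0.55, 0.7, 0, 0, 0], [-1, 0, -0.55, 0.7, 0, 0, 0], [0.9, 0, -0.55, 0.7, 0, 0, 0], [0.9, 0, -0.55, 0.7, 0, 0, 0], [0.9, 0, -0.55, 0.7, 0, 0, 0], [0.9, 0, -0.55, 0.7, 0, 0, 0], [0.9, 0, -0.55, 0.7, 0, 0, 0], [0.9, 0, -0.55, 0.7, 0, 0, 0], [0.9, 0, -0.55, 0.7, 0, 0, 0], [0.9, 0, -0.55, 0.7, 0, 0, 0]]]' --grip_force 25

```text
time: 3.55
position: [0.4455, 0.0944, 0.1623]
tcp_rot: [[-0.112, 0.994, 0.001], [0.994, 0.112, 0.0], [0.0, 0.001, -1.0]]
force: [0.1, 0.4, 1.2]
width: 0.0047
finger_force: 0.3
```

Run:
```python
from h import *
s=readout.read_state();print(s['position'],s['width'],s['finger_force'])
p,d=grab('side','c');W=cloud('side',d)
cv2.imwrite('pics/c.png',cv2.resize(p[150:300,180:330],(600,600),interpolation=cv2.INTER_CUBIC))
```

```text
[0.44548284 0.09442723 0.16230469] 0.004719659455871317 0.2774461917579174
```

View pics/c.png

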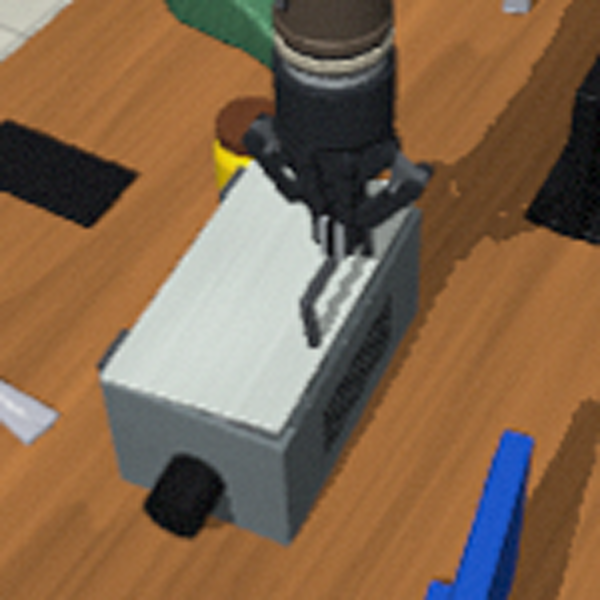

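Run:
```python
from h import *
for n in('side','top'):
    p,d=(np.load('c_side.npz')['p'],np.load('c_side.npz')['d']) if n=='side' else grab('top','c')
    W=cloud(n,d);s=readout.read_state();p0=np.array(s['position']);T=np.array(s['tcp_rot'])
    L=(W-p0)@T
    m=(np.abs(L[...,0])<.05)&(np.abs(L[...,1])<.06)&(p.max(-1)<120)&(W[...,2]>.15)&(W[...,2]<.30)
    print(n)
    for a in np.arange(.15,.30,.01):
        k=m&(W[...,2]>=a)&(W[...,2]<a+.01)
        if k.sum(): print(round(a,2),k.sum(),'x',np.percentile(L[k][:,0],[5,50,95]).round(3),'y',np.percentile(L[k][:,1],[5,50,95]).round(3))
```

```text
side
0.15 10 x [-0.042 -0.039  0.011] y [-0.008 -0.006 -0.003]
0.16 8 x [-0.043 -0.038  0.048] y [-0.005 -0.003 -0.003]
0.17 2 x [0.049 0.05  0.05 ] y [-0.004 -0.004 -0.004]
0.18 44 x [0.008 0.029 0.047] y [-0.003  0.     0.004]
0.19 20 x [0.002 0.007 0.011] y [-0.015  0.002  0.016]
0.2 24 x [-0.003  0.006  0.011] y [-0.016 -0.008  0.015]
0.21 23 x [0.003 0.006 0.011] y [-0.015  0.002  0.015]
0.22 24 x [-0.001  0.007  0.012] y [-0.017  0.002  0.015]
0.23 77 x [-0.006  0.011  0.013] y [-0.028  0.004  0.03 ]
0.24 86 x [-0.009  0.01   0.013] y [-0.038  0.005  0.039]
0.25 76 x [-0.002  0.012  0.017] y [-0.044  0.006  0.044]
0.26 83 x [0.002 0.012 0.018] y [-0.052  0.006  0.052]
0.27 125 x [-0.002  0.011  0.018] y [-0.058 -0.002  0.055]
0.28 136 x [-0.006  0.01   0.019] y [-0.056 -0.011  0.055]
0.29 78 x [-0.005  0.01   0.019] y [-0.042 -0.02   0.037]
top
0.25 3 x [-0.012 -0.012 -0.012] y [-0.043 -0.041 -0.038]
0.26 5 x [-0.012 -0.012 -0.01 ] y [-0.051 -0.046 -0.042]
0.27 32 x [-0.012 -0.005  0.009] y [-0.058 -0.049  0.058]
0.28 31 x [-0.011 -0.     0.007] y [-0.058 -0.05   0.057]
0.29 8 x [-0.009 -0.     0.007] y [-0.046 -0.04  -0.038]
```

Run:
```python
from h import *
f=np.load('c_side.npz');p,d=f['p'],f['d'];W=cloud('side',d)
s=readout.read_state();p0=np.array(s['position']);T=np.array(s['tcp_rot']);L=(W-p0)@T
for v in range(196,232):
    r=[]
    for u in range(256,274,2):
        r.append('%4d,%3d,%3d'%(L[v,u,0]*1000,L[v,u,1]*1000,W[v,u,2]*1000))
    if v%2==0: print(v,' | '.join(r))
```

```text
196   14, 16,254 |   17,  9,259 |   12,  6,256 |   -7,  9,236 |   15, -7,264 |   17,-13,269 |   14,-17,267 |    9,-20,264 | -106, 24,137
198    6, 21,236 |   14, 10,249 |   12,  6,248 |    0,  6,237 |   15, -7,257 |   14,-11,258 |   15,-17,261 |   -7,-13,237 |  -97, 20,140
200    4, 21,227 |   12, 12,239 |   12,  6,241 |    4,  4,234 |   15, -6,250 |   16,-12,253 |   12,-16,251 |    1,-17,240 |   -1,-21,239
202  -68, 60,132 |   11, 12,230 |   12,  6,233 |    3,  5,225 |   11, -4,238 |   11,-10,240 |   12,-16,243 |    6,-19,239 |    8,-26,244
204  -61, 56,133 |    7, 15,217 |   10,  7,223 |    7,  3,222 |   10, -3,228 |   11,-10,232 |   11,-15,234 |    6,-19,231 |   10,-27,238
206  -53, 52,133 |    6, 15,208 |    9,  8,215 |    9,  2,217 |   10, -3,220 |   10, -9,223 |    6,-13,221 |   -4,-14,210 |   11,-27,232
208  -46, 49,133 |    5, 16,199 |    9,  8,206 |    9,  2,209 |   10, -3,213 |    7, -8,212 |    5,-13,213 |   -2,-15,206 |  -41, -4,161
210  -37, 45,135 |  -40, 40,134 |    9,  8,199 |   10,  2,202 |   11, -3,206 |    6, -7,203 |    6,-13,205 |   -2,-15,197 |  -41, -4,153
212 
[... 665 characters left out ...]
 | -114, 27, 16
222    5, 24,137 |   40,  0,186 |   35, -3,183 |    0,  8,139 |   -2,  3,138 |   -4, -2,139 |   -6, -7,140 |   -7,-13,141 |  -27,-10,118
224   46,  3,182 |   44, -1,183 |   10,  9,141 |    7,  4,140 |    7, -1,142 |    4, -6,142 |    1,-10,141 | -108, 32,  1 |  -21,-13,117
226   51,  1,181 |   48, -3,180 |   15,  7,139 |   13,  2,138 |   11, -3,139 |    7, -7,137 |    7,-13,140 |   -8,-12,122 |  -15,-15,115
228   52,  0,174 |   49, -3,173 |   23,  3,141 |   22, -1,142 |   18, -6,139 |   17,-11,141 |  -88, 30,  3 |   -4,-14,118 |  -17,-14,103
230   52,  1,165 |   50, -3,166 |   28,  1,139 |   27, -4,140 |   26, -9,141 |   20,-13,137 |    3,-11,117 |   -1,-15,113 |  -17,-14, 95
```

The depth rows put the shut tips at z of about 0.187, just above the bar, while the TCP reads 0.162. The tips therefore sit about 24 mm higher than reported. I'll open, go down 22 mm and close again.

Emit:
arm_command --commands '[[[-1, 0, 0, -1, 0, 0, 0], [-1, 0, 0, -1, 0, 0, 0], [-1, 0, 0, -1, 0, 0, 0], [-1, 0, 0, -1, 0, 0, 0], [-1, 0, 0, -1, 0, 0, 0], [-1, 0, 0, -1, 0, 0, 0], [-1, 0, 0, 1, 0, 0, 0], [-1, 0, 0, 2.2, 0, 0, 0], [-1, 0, 0, 2.2, 0, 0, 0], [0.9, 0, 0, 2.2, 0, 0, 0], [0.9, 0, 0, 2.2, 0, 0, 0], [0.9, 0, 0, 2.2, 0, 0, 0], [0.9, 0, 0, 2.2, 0, 0, 0], [0.9, 0, 0, 2.2, 0, 0, 0], [0.9, 0, 0, 2.2, 0, 0, 0], [0.9, 0, 0, 2.2, 0, 0, 0], [0.9, 0, 0, 2.2, 0, 0, 0]]]' --grip_force 25

```text
time: 5.35
position: [0.4466, 0.0946, 0.1406]
tcp_rot: [[-0.112, 0.994, 0.003], [0.994, 0.112, 0.0], [0.0, 0.003, -1.0]]
force: [4.7, 0.6, -2.7]
width: 0.0095
finger_force: 25.1
```

Run:
```python
from h import *
# arc in tool axes (tool y ~ +box x, tool z down), cm, from current flap angle 0.13
r=np.hypot(.13,.045);f0=np.arctan2(.045,.13)
for th in np.r_[.13,np.arange(.2,1.71,.1)]:
    f=f0+th;print(round(th,2),(100*(-r*np.cos(f)+r*np.cos(f0+.13))).round(2),(-100*(r*np.sin(f)-r*np.sin(f0+.13))).round(2))
```

```text
0.13 0.0 -0.0
0.2 0.46 -0.85
0.3 1.22 -1.99
0.4 2.09 -3.06
0.5 3.06 -4.03
0.6 4.12 -4.91
0.7 5.26 -5.67
0.8 6.48 -6.31
0.9 7.75 -6.83
1.0 9.07 -7.22
1.1 10.42 -7.48
1.2 11.79 -7.6
1.3 13.17 -7.58
1.4 14.53 -7.43
1.5 15.88 -7.14
1.6 17.18 -6.72
1.7 18.44 -6.16
```

Gripped at 9.5 mm. I'll swing the flap along its arc.

Emit:
arm_command --commands '[[[0.9, 0, 0.2, -0.4, 0, 0, 0], [0.9, 0, 0.46, -0.85, 0, 0, 0], [0.9, 0, 0.8, -1.4, 0, 0, 0], [0.9, 0, 1.22, -2.0, 0, 0, 0], [0.9, 0, 1.64, -2.55, 0, 0, 0], [0.9, 0, 2.09, -3.06, 0, 0, 0], [0.9, 0, 2.56, -3.56, 0, 0, 0], [0.9, 0, 3.06, -4.03, 0, 0, 0], [0.9, 0, 3.06, -4.03, 0, 0, 0]]]'

```text
time: 6.25
position: [0.475, 0.0978, 0.1813]
tcp_rot: [[-0.112, 0.994, -0.002], [0.994, 0.112, -0.0], [-0.0, -0.002, -1.0]]
force: [-3.3, 0.2, 1.0]
width: 0.0089
finger_force: 24.8
```

Emit:
arm_command --commands '[[[0.9, 0, 0.5, -0.45, 0, 0, 0], [0.9, 0, 1.06, -0.88, 0, 0, 0], [0.9, 0, 1.63, -1.28, 0, 0, 0], [0.9, 0, 2.2, -1.64, 0, 0, 0], [0.9, 0, 2.8, -1.98, 0, 0, 0], [0.9, 0, 3.42, -2.28, 0, 0, 0], [0.9, 0, 4.05, -2.56, 0, 0, 0], [0.9, 0, 4.69, -2.8, 0, 0, 0], [0.9, 0, 5.35, -3.02, 0, 0, 0], [0.9, 0, 6.01, -3.19, 0, 0, 0], [0.9, 0, 6.01, -3.19, 0, 0, 0]]]'

```text
time: 7.35
position: [0.537, 0.1047, 0.2152]
tcp_rot: [[-0.112, 0.994, 0.003], [0.994, 0.112, 0.0], [-0.0, 0.003, -1.0]]
force: [-3.2, 0.2, 6.1]
width: 0.009
finger_force: 25.6
```

Emit:
arm_command --commands '[[[0.9, 0, 0.67, -0.14, 0, 0, 0], [0.9, 0, 1.35, -0.26, 0, 0, 0], [0.9, 0, 2.04, -0.33, 0, 0, 0], [0.9, 0, 2.72, -0.38, 0, 0, 0], [0.9, 0, 3.4, -0.38, 0, 0, 0], [0.9, 0, 4.1, -0.36, 0, 0, 0], [0.9, 0, 4.8, -0.29, 0, 0, 0], [0.9, 0, 5.46, -0.21, 0, 0, 0], [0.9, 0, 6.1, -0.1, 0, 0, 0], [0.9, 0, 6.81, 0.08, 0, 0, 0], [0.9, 0, 7.5, 0.28, 0, 0, 0], [0.9, 0, 8.11, 0.5, 0, 0, 0], [0.9, 0, 8.11, 0.5, 0, 0, 0]]]'

```text
time: 8.65
position: [0.6179, 0.1138, 0.2071]
tcp_rot: [[-0.112, 0.994, 0.003], [0.994, 0.112, 0.001], [0.0, 0.003, -1.0]]
force: [1.6, 0.9, 1.6]
width: 0.0088
finger_force: 26.8
```

The flap should be at about 1.6 rad. I'll open only partly, withdraw upward, then look.

Emit:
arm_command --commands '[[[0.45, 0, 0, 0, 0, 0, 0], [0.45, 0, 0, 0, 0, 0, 0], [0.45, 0, 0, 0, 0, 0, 0], [0.45, 0, 0, 0, 0, 0, 0], [0.45, 0, 0, -3, 0, 0, 0], [0.45, 0, 0, -7, 0, 0, 0], [0.45, 0, 0, -11, 0, 0, 0], [0.45, 0, 0, -13, 0, 0, 0], [0.45, 0, -5, -13, 0, 0, 0], [0.45, 0, -10, -13, 0, 0, 0], [0.45, 0, -15, -13, 0, 0, 0], [0.45, 0, -20, -13, 0, 0, 0], [0.45, 0, -25, -13, 0, 0, 0], [0.45, 0, -25, -13, 0, 0, 0]]]'

```text
time: 10.05
position: [0.3615, 0.0852, 0.3364]
tcp_rot: [[-0.112, 0.994, -0.002], [0.994, 0.112, -0.0], [0.0, -0.002, -1.0]]
force: [1.1, 0.2, 0.9]
width: 0.0233
finger_force: 0.0
```

Run:
```python
from h import *
s=readout.read_state();print(s['time'],s['position'],s['width'])
for n in('top','side'):
    p,d=grab(n,'d');np.save(f'Wd_{n}.npy',cloud(n,d))
a=cv2.resize(cv2.imread('pics/d_top.png')[150:240,165:285],(800,600),interpolation=cv2.INTER_CUBIC)
cv2.imwrite('pics/d1.png',a)
cv2.imwrite('pics/d2.png',cv2.resize(cv2.imread('pics/d_side.png')[120:300,170:350],(600,600)))
```

```text
10.05 [0.36150404 0.08520771 0.33643891] 0.023266891812465912
```

View pics/d1.png

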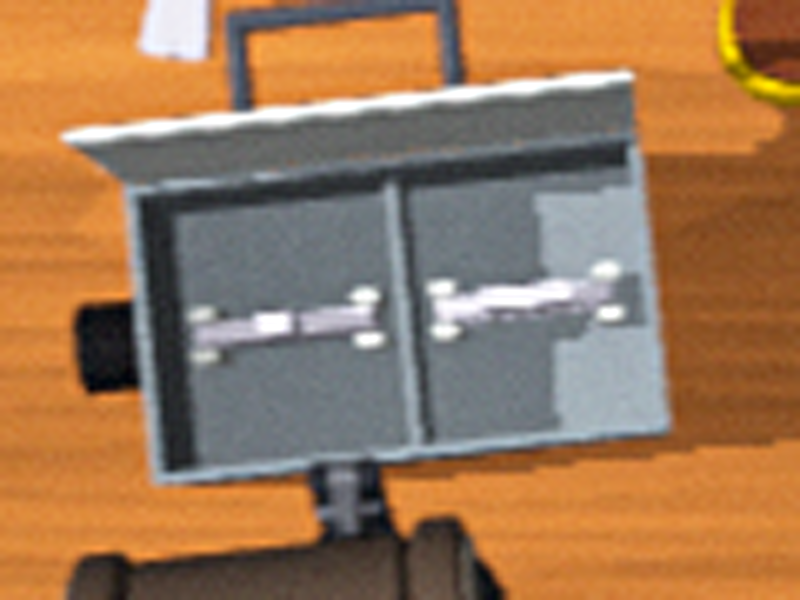

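View pics/d2.png

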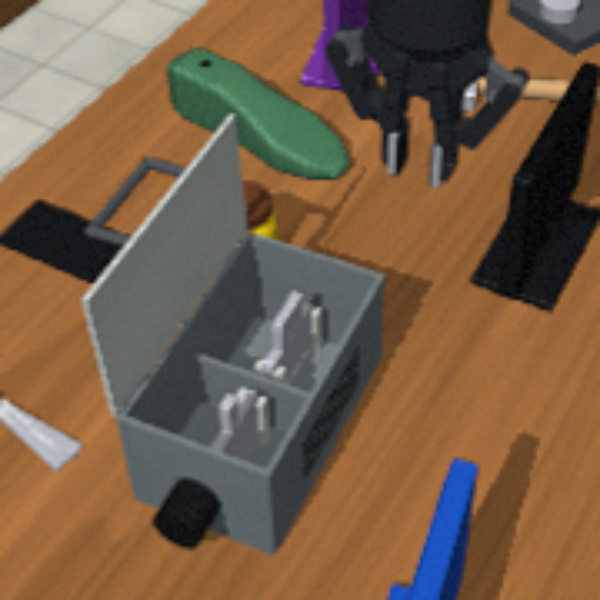

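The top crop shows the flap standing open. The wide-tab plate is in the right (-y) bay with its tab at about (520,297), and the narrow-tab blank is at (273,323). The side view confirms both. Next I'll measure the tab and the real fingertip height.

Run:
```python
from h import *
W=np.load('Wd_top.npy');p=np.load('d_top.npz')['p'];z=W[...,2]
m=np.zeros(z.shape,bool);m[186:204,225:268]=1
k=m&(z>.085)&(z<.115);q=W[k];print('tab top',len(q),q.mean(0),cv2.minAreaRect(q[:,:2].astype(np.float32)))
c=camera_params('top');V=np.array(c['view']);K=np.array(c['K'],float)
u=np.array([[[165+(470+575)/2/6.667,150+297/6.667]]]);x=cv2.undistortPoints(u,K,np.array([c['k1'],0,0,0.]))[0,0]
r=V[:3,:3].T@np.r_[x,1];o=-V[:3,:3].T@V[:3,3];print('ray',o+r*(.105-o[2])/r[2])
W2=np.load('Wd_side.npy');z2=W2[...,2]
e=(W2-[.506,.0443,0]);near=(np.hypot(e[...,0],e[...,1])<.035)&(z2>.075)&(z2<.115);q=W2[near];print('side tab',len(q),q.mean(0),q.min(0),q.max(0))
s=readout.read_state();p0=np.array(s['position']);T=np.array(s['tcp_rot']);L=(W2-p0)@T
k=(np.abs(L[...,0])<.015)&(np.abs(L[...,1])<.035)&(z2>.28);q=L[k];print('tips Lz',np.sort(q[:,2])[::-1][:20].round(4))
# flap
k=(z>.2)&(z<.29);k[:150]=0;k[185:]=0;k[:,:165]=0;k[:,285:]=0;q=W[k&(p.min(-1)>120)];print('flap edge',len(q),q.mean(0))
delta([(.506,.0443,.3),(.506,.0443,.08)],.112)
```

```text
tab top 53 [0.50380197 0.04281894 0.10287562] ((0.5001630783081055, 0.022702787071466446), (0.08639668673276901, 0.02004089020192623), 79.06458282470703)
ray [0.50261916 0.04248305 0.105     ]
side tab 91 [0.50331768 0.05005086 0.09568855] [0.49745735 0.02397328 0.07543744] [0.51288026 0.0693629  0.10927269]
tips Lz [-0.0231 -0.0241 -0.0241 -0.0254 -0.0255 -0.0256 -0.0264 -0.0265 -0.0269
 -0.0276 -0.0278 -0.0279 -0.0279 -0.0288 -0.0294 -0.0297 -0.0301 -0.0302
 -0.0302 -0.0305]
flap edge 221 [0.57386197 0.11296427 0.25510969]
t 10.15 [0.3669 0.0856 0.3379] F [ 0.3 -0.1  0.1] w 0.023151267798130003
[-5.66 13.34  3.83] [ 0.003 -0.     0.   ]
[-5.67 13.28 25.83] [ 0.003 -0.     0.   ]
```

Emit:
arm_command --commands '[[[-0.15, -2, 4.5, 0, 0, 0, 0], [-0.15, -4, 9, 0, 0, 0, 0], [-0.15, -5.75, 13, 0, 0, 0, 0], [-0.15, -5.75, 13, 3, 0, 0, 0], [-0.15, -5.75, 13, 8, 0, 0, 0], [-0.15, -5.75, 13, 13, 0, 0, 0], [-0.15, -5.75, 13, 17, 0, 0, 0], [-0.15, -5.75, 13, 19, 0, 0, 0], [-0.15, -5.75, 13, 19, 0, 0, 0]]]'

```text
time: 11.05
position: [0.5009, 0.0429, 0.1428]
tcp_rot: [[-0.112, 0.994, -0.009], [0.994, 0.112, -0.0], [0.001, -0.009, -1.0]]
force: [-0.4, 0.5, 0.8]
width: 0.0489
finger_force: 0.0
```

Run:
```python
from h import *
p,d=grab('side','e')
delta([(.503,.043,.05)],.112)
W=cloud('side',d)
e=(W-[.503,.043,0])@np.array([[.994,-.112,0],[.112,.994,0],[0,0,1]])
k=(abs(e[...,0])<.06)&(abs(e[...,1])<.02)&(W[...,2]>.12)&(W[...,2]<.3);q=e[k]
for a in np.arange(.14,.28,.02):
    r=q[(q[:,2]>a)&(q[:,2]<a+.02)];
    if len(r):print(a.round(2),len(r),r[:,0].min().round(3),r[:,0].max().round(3),r[:,1].max().round(3),r[:,2].min().round(3))
```

```text
t 11.1 [0.5029 0.043  0.1453] F [-0.1 -0.1  0.7] w 0.04894887704977329
[-0.    0.05  9.53] [-0.004 -0.    -0.   ]
0.16 23 -0.036 0.034 0.012 0.168
0.18 72 -0.04 0.037 0.014 0.18
0.2 83 -0.056 0.055 0.015 0.2
0.22 174 -0.06 0.06 0.019 0.22
0.24 151 -0.06 0.06 0.019 0.24
0.26 219 -0.06 0.059 0.02 0.26
0.28 43 -0.04 0.034 0.019 0.28
```

Emit:
arm_command --commands '[[[-0.15, 0, 0, 3, 0, 0, 0], [-0.15, 0, 0, 6, 0, 0, 0], [-0.15, 0, 0, 8.5, 0, 0, 0], [-0.15, 0, 0, 9.6, 0, 0, 0], [-0.15, 0, 0, 9.6, 0, 0, 0], [-0.15, 0, 0, 9.6, 0, 0, 0], [0.95, 0, 0, 9.6, 0, 0, 0], [0.95, 0, 0, 9.6, 0, 0, 0], [0.95, 0, 0, 9.6, 0, 0, 0], [0.95, 0, 0, 9.6, 0, 0, 0], [0.95, 0, 0, 9.6, 0, 0, 0], [0.95, 0, 0, 9.6, 0, 0, 0], [0.95, 0, 0, 9.6, 0, 0, 0]]]' --grip_force 60

```text
time: 12.4
position: [0.5048, 0.043, 0.0526]
tcp_rot: [[-0.112, 0.994, 0.003], [0.994, 0.112, 0.0], [-0.0, 0.003, -1.0]]
force: [1.1, -0.4, 5.7]
width: 0.009
finger_force: 60.1
```

Gripped at 9 mm and 60 N. I'll draw the plate straight up.

Emit:
arm_command --commands '[[[0.95, 0, 0, -1, 0, 0, 0], [0.95, 0, 0, -2.5, 0, 0, 0], [0.95, 0, 0, -4, 0, 0, 0], [0.95, 0, 0, -6, 0, 0, 0], [0.95, 0, 0, -8, 0, 0, 0], [0.95, 0, 0, -10, 0, 0, 0], [0.95, 0, 0, -12, 0, 0, 0], [0.95, 0, 0, -14, 0, 0, 0], [0.95, 0, 0, -16, 0, 0, 0], [0.95, 0, 0, -18, 0, 0, 0], [0.95, 0, 0, -18, 0, 0, 0], [0.95, 0, 0, -18, 0, 0, 0]]]'

```text
time: 13.6
position: [0.502, 0.0431, 0.2307]
tcp_rot: [[-0.112, 0.994, -0.002], [0.994, 0.112, -0.0], [0.0, -0.002, -1.0]]
force: [0.9, 0.6, -2.0]
width: 0.0087
finger_force: 59.8
```

Run:
```python
from h import *
p,d=grab('side','f');W=cloud('side',d);s=readout.read_state();p0=np.array(s['position']);T=np.array(s['tcp_rot'])
L=(W-p0)@T
k=(abs(L[...,1])<.02)&(abs(L[...,0])<.06)&(L[...,2]>-.03)&(L[...,2]<.12)&(W[...,2]>.14);q=L[k]
print(len(q),q.min(0),q.max(0),np.median(q,0))
for a in np.arange(-.03,.1,.01):
    r=q[(q[:,2]>a)&(q[:,2]<a+.01)]
    if len(r):print(a.round(2),len(r),np.percentile(r[:,0],[2,98]).round(3),np.median(r[:,1]).round(3))
delta([(.457,-.236,.28)],.057)
cv2.imwrite('pics/f.png',cv2.resize(p[120:300,170:350],(600,600)))
```

```text
305 [-0.03987622 -0.00996404 -0.0298448 ] [0.04641392 0.00693248 0.04889868] [ 0.01805975 -0.00233401  0.01346731]
-0.03 22 [0.005 0.035] -0.003
-0.02 45 [-0.037  0.045] -0.002
-0.01 33 [-0.036  0.045] -0.003
0.0 38 [-0.034  0.045] -0.002
0.01 46 [-0.037  0.045] -0.002
0.02 41 [-0.033  0.044] -0.002
0.03 50 [-0.036  0.046] -0.002
0.04 30 [-0.033  0.045] -0.003
t 13.65 [0.5016 0.043  0.2299] F [-0.5  0.2 -1.6] w 0.00893502106274429
[-27.23  -7.56  -4.99] [-0.003 -0.     0.055]
```

View pics/f.png

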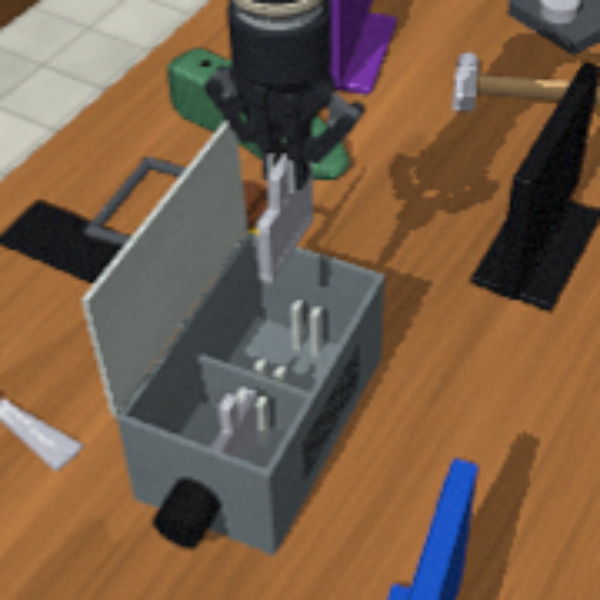

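The plate is held upright and clear of the rim at (285,225), with the blank still in its bay. I'll carry it to the panel and lower it.

Emit:
arm_command --commands '[[[0.95, -1.5, -0.4, 0, 0, 0, 0], [0.95, -4.5, -1.2, 0, 0, 0, 0.01], [0.95, -8, -2.2, 0, 0, 0, 0.02], [0.95, -11.5, -3.2, 0, 0, 0, 0.03], [0.95, -15, -4.1, 0, 0, 0, 0.04], [0.95, -18.5, -5.1, 0, 0, 0, 0.05], [0.95, -22, -6.1, 0, 0, 0, 0.055], [0.95, -25, -6.9, 0, 0, 0, 0.055], [0.95, -27, -7.4, 0, 0, 0, 0.055], [0.95, -27.6, -7.6, 0, 0, 0, 0.055], [0.95, -27.6, -7.6, 2, 0, 0, 0.055], [0.95, -27.6, -7.6, 4.5, 0, 0, 0.055], [0.95, -27.6, -7.6, 7, 0, 0, 0.055], [0.95, -27.6, -7.6, 9.5, 0, 0, 0.055], [0.95, -27.6, -7.6, 11, 0, 0, 0.055], [0.95, -27.6, -7.6, 11, 0, 0, 0.055], [0.95, -27.6, -7.6, 11, 0, 0, 0.055], [0.95, -27.6, -7.6, 11, 0, 0, 0.055]]]'

```text
time: 15.45
position: [0.4592, -0.2398, 0.1223]
tcp_rot: [[-0.057, 0.998, 0.001], [0.998, 0.057, -0.001], [-0.001, 0.001, -1.0]]
force: [-0.1, 0.2, -1.3]
width: 0.009
finger_force: 59.8
```

Run:
```python
from h import *
p,d=grab('side','g');W=cloud('side',d)
o=np.array([.372,-.241,0]);a=.057;Rp=np.array([[np.cos(a),-np.sin(a),0],[np.sin(a),np.cos(a),0],[0,0,1]])
E=(W-o)@Rp
k=(abs(E[...,0]-.085)<.025)&(abs(E[...,1])<.07)&(E[...,2]>.05)&(E[...,2]<.14);q=E[k]
print('t,pose',readout.read_state()['time'],readout.read_state()['position'],np.round(readout.read_state()['tcp_rot'],3).tolist())
for z in np.arange(.05,.14,.01):
    r=q[(q[:,2]>z)&(q[:,2]<z+.01)]
    if len(r):print(z.round(2),len(r),np.percentile(r[:,1],[2,98]).round(3),'x',np.percentile(r[:,0],[5,50,95]).round(3))
cv2.imwrite('pics/g.png',cv2.resize(p[80:290,170:410],(800,700))[:600])
```

```text
t,pose 15.5 [ 0.45938529 -0.239994    0.12254603] [[-0.057, 0.998, 0.002], [0.998, 0.057, -0.001], [-0.001, 0.002, -1.0]]
0.07 12 [-0.041  0.038] x [0.083 0.084 0.088]
0.08 27 [-0.04   0.042] x [0.082 0.084 0.088]
0.09 26 [-0.037  0.043] x [0.082 0.085 0.09 ]
0.1 20 [-0.035  0.042] x [0.083 0.084 0.091]
0.11 23 [-0.04   0.043] x [0.083 0.084 0.088]
0.12 21 [-0.027  0.043] x [0.083 0.084 0.091]
0.13 25 [-0.003  0.043] x [0.082 0.085 0.091]
```

View pics/g.png

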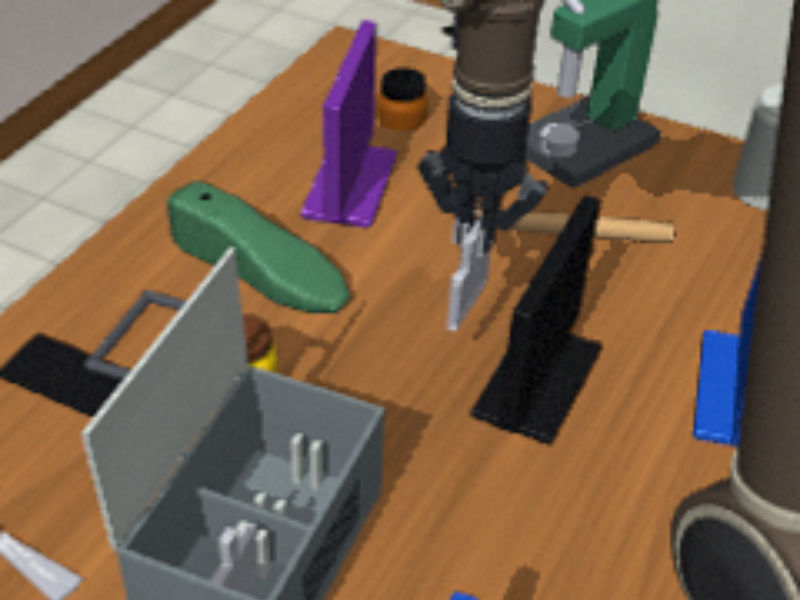

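The side crop shows the plate upright at (468,290), in front of and parallel to the panel's lit face. The flap is open and the blank is still in its bay. The middle of the slotted part measures about (0.085, 0.001, 0.107) in the panel frame. I'll let it settle and hand in.

Emit:
arm_command --commands '[[[0.95, 0, 0, 0, 0, 0, 0], [0.95, 0, 0, 0, 0, 0, 0], [0.95, 0, 0, 0, 0, 0, 0], [0.95, 0, 0, 0, 0, 0, 0], [0.95, 0, 0, 0, 0, 0, 0]]]'

```text
time: 16.0
position: [0.4584, -0.2397, 0.1214]
tcp_rot: [[-0.057, 0.998, 0.0], [0.998, 0.057, -0.0], [-0.0, 0.0, -1.0]]
force: [-0.1, 0.1, -1.9]
width: 0.0092
finger_force: 59.8
```

```bash
python3 -c "
from plant import readout,arm
s=readout.read_state();print(s['position'],s['qvel'],s['finger_force']);print(arm.sign_off())"
```

```text
[ 0.45842115 -0.23974615  0.12144328] [ 0.00026427  0.00179647  0.00146689  0.00033322  0.00073219 -0.00073529] 59.760342836380005
the job is handed in; nothing more can be done
None
```

I handed the job in at 16 s with the flap open, the blank plate still in its bay and the filter plate held upright before the lit panel, measured within a few millimetres of the inspection point; the sign-off returned no verdict.

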